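# Weigh the salt shaker and hold the scale's camera mast extended

### The job

Stand the salt shaker upright in the middle of the scale's sprung pan and let go of it. Then push the round release button all the way in (it stays in), pull the camera mast up by its head past the first stop to its second stop, and finish while still gripping the head and holding the mast fully extended, for the mast sinks back by itself. Leave the spice jar and the pepper mill where they stand and knock nothing over.

Things in the scene. Friction and masses are not known exactly. Their poses are not given: they have to be found in the camera images.
- salt_shaker: glass salt shaker with a grey metal dome top, round, 44 mm across, 90 mm tall, upright, about 0.1 kg, loose on the worktop; origin at the centre of its underside. Best gripped 55 mm above its underside
- spice_jar: glass spice jar with a broad screw cap, 45 mm across, 106 mm tall, loose; a bystander; origin at the centre of its underside
- pepper_mill: turned wooden pepper mill, 58 mm across, 150 mm tall, loose; a bystander; origin at the centre of its underside
- stand: photo scale: grey base 130 x 250 mm (x, y), 21 mm high, fixed on the worktop; sprung round pan at its -y end, telescoping camera mast at its +y end, round release button in front (-x) of the mast. Origin: centre of its underside; x away from the robot at yaw 0, z up. The mast's housing (46 x 54 mm) is 87 mm high with its collar; the button's housing (40 x 46 mm) is 65 mm high
- pan_top (a point): centre of the upper face of the sprung steel pan, a flat disc 104 mm across with a flat disc of 52 mm inlaid in its middle; 54 mm above the worktop when empty
- pan (a joint): how far the pan has sunk, m: 0 empty, at most 0.014; the spring gives 1 mm per 0.15 N
- release_top (a point): centre of the top of the release button, a cylinder 28 mm across that is pushed straight down; 77 mm above the worktop when out, 71 mm from the mast's axis
- release (a joint): travel of the release button, m: 0 out, 0.009 fully in; needs about 3 N and stays where it is pushed. It unlatches the mast beyond about 0.006; until then the mast cannot be pulled up
- mast_head: black camera head on top of the mast, the part to grip: 24 mm thick along its x, 46 mm long along its y, 38 mm tall, ribbed on its two large faces, a short lens (20 mm across, 10 mm long) on its -y end; grip it across x. Origin at the centre of its underside, 91 mm above the worktop when home; axes as the stand's
- head_grip (a point): centre of the camera head, 19 mm above its underside; 110 mm above the worktop when home
- mast_upper (a joint): extension of the mast's thin upper section out of the lower one, m: 0 home, 0.045 at its stop (the first stop). It slides up out first, against about 2 to 3 N of spring and weight
- mast_lower (a joint): extension of the mast's thick lower section out of the housing, m: 0 home, 0.045 at its stop (the second stop, a hard end). It follows when the upper one is at its stop, against 6 to 8 N in all; both sections sink home when the head is let go. In all the head rises 90 mm
Mind the look-alikes: they are no part of the job. What is shaped like the salt_shaker but purple is not meant.

How it is judged:
By the outcome, as a careful person would: the job done as asked, in the order asked, and still so for the second after the job is handed in, while the arm keeps its last pose, push and grip.
It also fails if it takes over 58 s, if anything falls off the work surface, if the arm or the gripper's body presses on something with over 40 N, if the wrist force passes 120 N, or if a joint passes its speed limit or range.

### The arm

A 7-joint arm with a two-finger parallel gripper is mounted at the origin on a cart in front of the work surface, level with it; the furniture and walls round the work are solid. World frame = base frame: x ahead of the robot, y to its left, z up, the work surface at z = 0. Lengths are in m, angles in rad, forces in N, time in s.
With the tool pointing down it reaches from about 0.4 to 0.85 m from the base axis. Payload 10.4 kg.
Tool frame: the origin (TCP) lies at the centre of the arm's flange, where the gripper is bolted on; the fingertips stand 182 mm ahead of it and the grasp point (between the pads) lies 164 mm ahead of it (env.pinch_z is the z of the grasp point in the tool frame, in m); z points along the fingers, y is the line along which they close (so a half turn about z gives the same grasp; the last joint's range is limited). The gripper opens to 87 mm and grips with 3 to 60 N. Pads are 19 mm wide; open, the fingers measure 117 mm over their backs; the gripper's body (75 mm by 190 mm) begins 51 mm behind the grasp point.
Start: joints at [-1.14, 0.332, -0.065, 1.46, 0.022, 1.35, -0.088], TCP at [0.274, 0.562, 0.405] pointing down, gripper open.
Joint ranges: [-2.6, 2.6], [-0.5, 2.12], [-1.47, 1.34], [0.16, 2.42], [-1.27, 4.41], [0.06, 2.06], [-2.6, 2.6]. Speed limits (rad/s): [2.22, 2.22, 2.79, 2.79, 3.14, 3.14, 3.14].

### API

Orientations are given as a unit quaternion [w, x, y, z].
In Python, from plant import sense, vision, env gives the robot as it stands.
- The arm moves only by the tool send_rows, never from a script. Its argument "plan" is a list that holds one entry, the list of rows, each a list of 4 numbers: the shift along the tool's x, y, z in m, then the turn about the tool's z in degrees. A call has 1 to 12 rows; each row is the pose to reach, as a shift and turn from the pose commanded when the call began, along the tool's axes at that moment; what a row does not reach only later rows make up. A row lasts 1/8 s, in which the tool goes at most 62.5 mm and 10.7 degrees, less where a joint would pass 70% of its speed; a pose out of reach is approached as far as the arm can. A call with a gripper value outside its range is refused whole. "gripper" is the closure, from 0 (fully open) to 1 (shut), set as the call begins (left out, the last holds). The fingers move at their own pace and stop on an object; "force" is the grip in N (left out, the last holds). Time passes only in rows, so rows that repeat a pose let the fingers close. It gives the time, the measured TCP pose, the force, the opening and the grip force at its end, in the units of the state.
- sense(): the state, without advancing time (a new reading comes with each control period).
- vision.capture(name): name is "scene" or "top" or "wrist"; returns (picture, depth): 400x640x3 uint8, red, green, blue; 400x640 float32, m along the optical axis (not along the pixel's ray), 0 where there is no reading.
- vision.get_calibration(name): a dict with "fx", "fy", "cx", "cy" (pixels), "k1" (the pictures are not rectified: a ray, as slopes to the right and down, at radius r is drawn at 1 + k1 r^2 times it, then the intrinsics apply), "R" (3x3) and "t" (3): a world point X has camera coordinates R X + t. Camera axes: x right, y down, z forward; pixel columns grow to the right and rows downward; lengths in m; the calibration is good to about 2 mm. A picture is of the moment at which its call begins: read the wrist's pose just before it. get_calibration takes no time and is no camera call; for the wrist camera it gives the pose at the moment of the call.
- env.hand_in(): hands the job in; it is judged then, once.
The state is a dict: "t": time; "qpos": joint angles; "joint_velocities": joint speeds; "effort": joint torques, N m; "position": TCP position; "eef_rot": TCP orientation; "ft_force": force on the tool from outside, world axes, zero at the start; "moment": the same for the moment, N m; "width": opening from 0.0 (shut) to 1.0 (fully open); "grip_force": force on a finger pad.
Only numpy, scipy, OpenCV 4.12 (cv2) and the standard library are available. Lean on these libraries where they do the work, as an engineer would, in place of code of your own. Each camera call takes 0.05 s, during which the arm holds its last target. There are 200 camera calls.

## Working session

There is one attempt and no reset: what is moved stays moved. The work goes in short steps, Python scripts to look and compute and a tool call to move; the robot and the scene stay as the last step left them, time stands still between calls to the robot, and variables do not carry over. Pictures are saved under pics/ and viewed, at most 10 in all, crops included, and the job is handed in when it is done.

Besides the shell and the picture viewer there is one more tool, called after "Call:" as name(argument=value, ...) on one line, values as JSON. send_rows: Moves the arm, as the interface text tells. Its arguments: {"type":"object","properties":{"plan":{"type":"array","items":{"type":"array","items":{"type":"array","items":{"type":"number"}}}},"gripper":{"type":"number"},"force":{"type":"number"}},"required":["plan"]}

```bash
mkdir -p pics; cat > h.py <<'E'
import numpy as np, cv2, json
from plant import sense, vision, env
def cap(n):
    c=vision.get_calibration(n); p,d=vision.capture(n); np.savez('/tmp/%s.npz'%n,p=p,d=d,**{k:np.array(v) for k,v in c.items()}); return p,d,c
def load(n):
    z=np.load('/tmp/%s.npz'%n); return z['p'],z['d'],z
def ray(c,u,v):
    x=(u-c['cx'])/c['fx'];y=(v-c['cy'])/c['fy'];a,b=x,y
    for _ in range(20):
        s=1+c['k1']*(a*a+b*b); a,b=x/s,y/s
    return np.array([a,b,1.0])
def plane(c,u,v,z):
    R=np.array(c['R']);t=np.array(c['t']);o=-R.T@t;d=R.T@ray(c,u,v); return o+d*(z-o[2])/d[2]
def cloud(d,c):
    v,u=np.mgrid[:400,:640]; x=(u-c['cx'])/c['fx'];y=(v-c['cy'])/c['fy'];a,b=x,y
    for _ in range(20):
        s=1+c['k1']*(a*a+b*b); a,b=x/s,y/s
    P=np.stack([a*d,b*d,d],-1)-np.array(c['t']); return P@np.array(c['R'])
E
python3 - <<'E'
from h import *
for n in('scene','top'):
    p,d,c=cap(n); cv2.imwrite('pics/%s.png'%n,p[:,:,::-1])
    print(n,c['fx'],c['k1'],-np.array(c['R']).T@np.array(c['t']),(d>0).mean())
s=sense();print(s['position'],s['eef_rot'],s['ft_force'],env.pinch_z)
E
```

```text
scene 391.0669307074924 -0.060927179533814345 [-0.13417282 -0.68147033  0.6734986 ] 0.99201953125
top 502.1019034381015 -0.14253525282561308 [ 0.34018791 -0.01698185  1.44125482] 0.99579296875
[0.27392793 0.56164462 0.40404674] [-9.68122189e-05  2.24938501e-01  9.74372764e-01 -6.15038846e-04] [-0.17937763 -0.6577137  -0.13287804] 0.1635
```

View pics/scene.png

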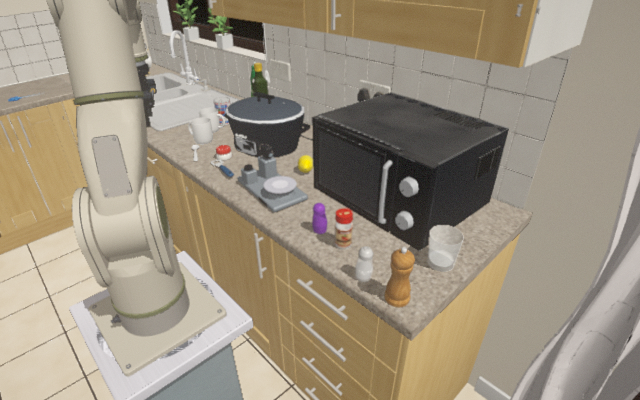

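View pics/top.png

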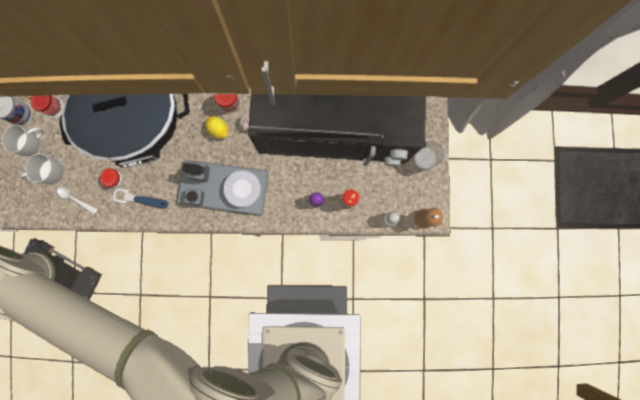

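Scene: the top view shows the scale base at about (222,188), with the pan at (241,189), mast head at (194,170) and button at (192,196).
Salt shaker candidates are the clear glass one with a grey dome (top 392,218; scene 365,262) and a purple one of the same shape (top 317,199). The clear one fits. The red-capped spice jar is at (351,197) and the pepper mill at (432,216).

```bash
python3 - <<'E'
from h import *
p,d,c=load('top'); W=cloud(d,c)
ps,ds,cs=load('scene'); Ws=cloud(ds,cs)
a=cv2.resize(p[150:240,160:460],None,fx=2.6,fy=2.6,interpolation=2)
b=cv2.resize(ps[190:310,300:440],None,fx=2.8,fy=2.8,interpolation=2)
cv2.imwrite('pics/crop.png',np.vstack([a[:,:,::-1],np.pad(b[:,:,::-1],((0,0),(0,a.shape[1]-b.shape[1]),(0,0)))]))
def blob(W,lo,hi,name):
    m=np.all((W>lo)&(W<hi),-1); q=W[m]
    if len(q): print(name,len(q),'min',q.min(0).round(3),'max',q.max(0).round(3),'med',np.median(q,0).round(3))
for n,(u,v) in dict(salt=(392,218),purple=(317,199),jar=(351,197),mill=(432,216),pan=(241,189),head=(194,170),btn=(192,196)).items():
    print(n,W[v,u].round(3))
for nm,X in(('top',W),('scene',Ws)):
  s=W[218,392]; blob(X,[s[0]-.05,s[1]-.045,.015],[s[0]+.05,s[1]+.045,.11],nm+' salt')
  s=W[216,432]; blob(X,[s[0]-.05,s[1]-.05,.02],[s[0]+.05,s[1]+.05,.16],nm+' mill')
  s=W[197,351]; blob(X,[s[0]-.05,s[1]-.04,.02],[s[0]+.05,s[1]+.04,.12],nm+' jar')
  s=W[170,194]; blob(X,[s[0]-.04,s[1]-.04,.115],[s[0]+.04,s[1]+.04,.14],nm+' head')
  s=W[196,192]; blob(X,[s[0]-.03,s[1]-.03,.070],[s[0]+.03,s[1]+.03,.085],nm+' btn')
  s=W[189,241]; blob(X,[s[0]-.08,s[1]-.06,.048],[s[0]+.08,s[1]+.08,.06],nm+' pan')
E
```

```text
salt [ 0.422 -0.237  0.093]
purple [ 0.471 -0.034  0.089]
jar [ 0.476 -0.124  0.108]
mill [ 0.425 -0.334  0.144]
pan [0.5   0.178 0.055]
head [0.54  0.295 0.129]
btn [0.476 0.311 0.073]
top salt 210 min [ 0.403 -0.261  0.017] max [ 0.445 -0.22   0.095] med [ 0.422 -0.235  0.081]
top mill 434 min [ 0.4   -0.366  0.021] max [ 0.452 -0.314  0.152] med [ 0.423 -0.333  0.129]
top jar 270 min [ 0.454 -0.146  0.021] max [ 0.497 -0.101  0.116] med [ 0.473 -0.122  0.106]
top head 173 min [0.534 0.273 0.115] max [0.563 0.326 0.136] med [0.548 0.301 0.128]
top btn 86 min [0.465 0.295 0.07 ] max [0.49  0.331 0.084] med [0.477 0.311 0.077]
top pan 1025 min [0.452 0.125 0.048] max [0.554 0.227 0.06 ] med [0.502 0.176 0.055]
scene salt 469 min [ 0.398 -0.265  0.015] max [ 0.434 -0.226  0.089] med [ 0.41  -0.252  0.054]
scene mill 1082 min [ 0.395 -0.371  0.02 ] max [ 0.44  -0.319  0.15 ] med [ 0.407 -0.353  0.093]
scene jar 579 min [ 0.447 -0.148  0.02 ] max [ 0.494 -0.102  0.106] med [ 0.46  -0.136  0.073]
scene head 72 min [0.531 0.269 0.115] max [0.556 0.323 0.128] med [0.541 0.293 0.124]
scene btn 32 min [0.462 0.296 0.07 ] max [0.488 0.325 0.076] med [0.474 0.306 0.073]
scene pan 415 min [0.448 0.126 0.048] max [0.548 0.227 0.055] med [0.496 0.172 0.051]
```

View pics/crop.png

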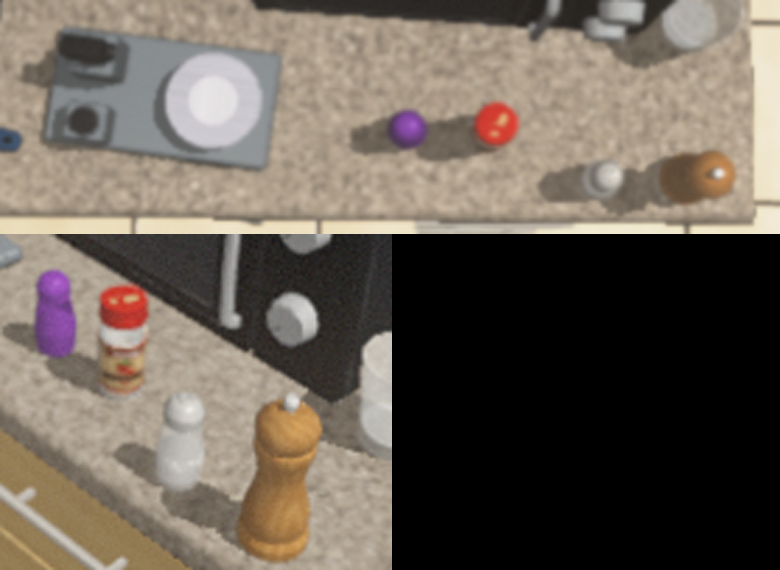

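The crop confirms it: the clear glass shaker with the grey dome, beside the mill, is the target. The purple one is the decoy.

```bash
cat >> h.py <<'E'
from scipy.spatial.transform import Rotation as Ro
def to(x,y,z,ang=None):
    "shift in tool axes to put TCP at x,y,z with tool y at world angle ang (deg, mod 180)"
    s=sense(); w,a,b,c=s['eef_rot']; R=Ro.from_quat([a,b,c,w]).as_matrix()
    D=R.T@(np.array([x,y,z])-np.array(s['position'])); th=np.degrees(np.arctan2(R[1,1],R[0,1]))
    turn=0 if ang is None else (th-ang+90)%180-90
    print('shift mm',(D*1000).round(1),'turn',round(turn,1),'tooly',round(th,1),'opt',s['width'],'F',np.round(s['ft_force'],1),'t',round(s['t'],2),'tcp',np.round(s['position'],4))
E
python3 - <<'E'
from h import *
to(.45,.15,.405,0); to(.422,-.24,.405,0)
p,d,c=load('top'); W=cloud(d,c)
m=(W[...,2]>.14)&(W[...,2]<.5)&(W[...,0]>.4)&(W[...,0]<.75)
for y in np.arange(-.3,.6,.06):
    q=W[m&(abs(W[...,1]-y)<.03)]
    if len(q): print(round(y,2),q[:,0].min().round(3),q[q[:,0].argmin()].round(3),q[:,2].max().round(3))
cw=vision.get_calibration('wrist');R=np.array(cw['R']);print(-R.T@cw['t'],R[2],cw['fx'])
E
```

```text
shift mm [-338.7 -292.8   -0.6] turn 64.0 tooly 64.0 opt 1.0025022841228788 F [-0.2 -0.7 -0.1] t 0.1 tcp [0.2739 0.5616 0.404 ]
shift mm [-4.845e+02 -6.556e+02 -1.000e-01] turn 64.0 tooly 64.0 opt 1.0025022841228788 F [-0.2 -0.7 -0.1] t 0.1 tcp [0.2739 0.5616 0.404 ]
-0.3 0.42 [ 0.42  -0.329  0.142] 0.5
-0.24 0.567 [ 0.567 -0.253  0.2  ] 0.5
-0.18 0.566 [ 0.566 -0.167  0.153] 0.5
-0.12 0.591 [ 0.591 -0.144  0.173] 0.499
-0.06 0.595 [ 0.595 -0.084  0.236] 0.5
0.0 0.598 [ 0.598 -0.02   0.242] 0.5
0.06 0.601 [0.601 0.031 0.235] 0.498
0.12 0.605 [0.605 0.107 0.239] 0.5
0.18 0.637 [0.637 0.206 0.498] 0.5
0.24 0.636 [0.636 0.214 0.5  ] 0.5
0.3 0.636 [0.636 0.318 0.496] 0.5
0.36 0.61 [0.61 0.39 0.17] 0.5
0.42 0.572 [0.572 0.447 0.171] 0.5
0.48 0.559 [0.559 0.508 0.172] 0.5
0.54 0.559 [0.559 0.523 0.168] 0.499
[0.20408146 0.59543891 0.38332325] [ 0.25505323 -0.12463201 -0.95886115] 328.76352646799273
```

Call:
send_rows(plan=[[[-0.05,-0.04,0,10],[-0.1,-0.085,0,20],[-0.15,-0.13,0,30],[-0.2,-0.17,0,40],[-0.25,-0.215,0,50],[-0.3,-0.26,0,60],[-0.335,-0.3,0,64],[-0.36,-0.35,0,64],[-0.39,-0.41,0,64],[-0.41,-0.46,0,64],[-0.435,-0.52,0,64],[-0.455,-0.575,0,64]]], gripper=0, force=15)

```text
t: 1.6
position: [0.4302, -0.1565, 0.4047]
eef_rot: [-0.0, 0.707, 0.707, 0.0]
ft_force: [1.0, 0.1, -0.1]
width: 0.998
grip_force: 0.0
```

```bash
python3 - <<'E'
from h import *
to(.422,-.24,.405,0); to(.422,-.24,.36,0); to(.422,-.24,.2185,0)
p,d,c=cap('wrist'); cv2.imwrite('pics/w1.png',p[:,:,::-1]); W=cloud(d,c)
for X,Y in((.422,-.24),):
    q=W[np.all((W>[X-.05,Y-.05,.015])&(W<[X+.05,Y+.05,.11]),-1)]; print(len(q),q.min(0),q.max(0))
    t=q[q[:,2]>.075]; print(len(t),t.min(0),t.max(0))
E
```

```text
shift mm [-83.5  -8.2  -0.3] turn 0.0 tooly 0.0 opt 0.998279414258438 F [ 1.   0.1 -0.1] t 1.6 tcp [ 0.4302 -0.1565  0.4047]
shift mm [-83.5  -8.2  44.7] turn 0.0 tooly 0.0 opt 0.998279414258438 F [ 1.   0.1 -0.1] t 1.6 tcp [ 0.4302 -0.1565  0.4047]
shift mm [-83.6  -8.3 186.2] turn 0.0 tooly 0.0 opt 0.998279414258438 F [ 1.   0.1 -0.1] t 1.6 tcp [ 0.4302 -0.1565  0.4047]
1495 [ 0.40145111 -0.24909412  0.01511341] [ 0.44244058 -0.21841592  0.09046644]
654 [ 0.40674349 -0.24909412  0.07506684] [ 0.4389827  -0.22337683  0.09046644]
```

Call:
send_rows(plan=[[[-0.045,-0.004,0.02,0],[-0.0835,-0.008,0.06,0],[-0.0835,-0.008,0.11,0],[-0.0835,-0.008,0.15,0],[-0.0835,-0.008,0.175,0],[-0.0835,-0.008,0.186,0],[-0.0835,-0.008,0.186,0]]])

```text
t: 2.52
position: [0.4228, -0.238, 0.2186]
eef_rot: [-0.0, 0.707, 0.707, -0.0]
ft_force: [-0.3, -0.2, 0.6]
width: 1.0
grip_force: 0.0
```

Call:
send_rows(plan=[[[0,0,0,0],[0,0,0,0],[0,0,0,0],[0,0,0,0],[0,0,0,0],[0,0,0,0]]], gripper=1, force=12)

```text
t: 3.28
position: [0.4228, -0.238, 0.2187]
eef_rot: [-0.0, 0.707, 0.707, -0.0]
ft_force: [-0.1, 0.1, 0.5]
width: 0.447
grip_force: 11.9
```

Call:
send_rows(plan=[[[0,0,-0.03,0],[0,0,-0.08,0],[0,0,-0.13,0],[0.03,0,-0.165,-8],[0.08,0.01,-0.17,-18],[0.13,0.02,-0.17,-28],[0.18,0.03,-0.17,-38],[0.23,0.04,-0.17,-48],[0.28,0.05,-0.17,-58],[0.33,0.06,-0.17,-68],[0.38,0.07,-0.17,-78],[0.414,0.078,-0.17,-88]]])

```text
t: 4.78
position: [0.5007, 0.1786, 0.3883]
eef_rot: [-0.0, 0.014, 1.0, -0.0]
ft_force: [1.3, -1.1, -0.7]
width: 0.45
grip_force: 11.8
```

```bash
python3 - <<'E'
from h import *
to(.501,.176,.2725,90);to(.501,.176,.2665,90);print(sense()['grip_force'],np.round(sense()['qpos'],2))
p,d,c=cap('scene'); cv2.imwrite('pics/s2.png',cv2.resize(p[80:280,160:360],None,fx=3,fy=3)[:,:,::-1])
p,d,c=cap('wrist'); cv2.imwrite('pics/w2.png',p[:,:,::-1]);W=cloud(d,c)
def bb(lo,hi,n):
    q=W[np.all((W>lo)&(W<hi),-1)]
    if len(q):print(n,len(q),q.min(0).round(3),q.max(0).round(3),np.median(q,0).round(3))
bb([.42,.1,.049],[.58,.24,.06],'pan');bb([.5,.25,.12],[.6,.35,.14],'head');bb([.45,.28,.073],[.51,.34,.085],'btn')
E
```

```text
shift mm [ -0.4  -2.5 115.8] turn -1.6 tooly 88.4 opt 0.45047514785952864 F [ 1.3 -1.1 -0.7] t 4.78 tcp [0.5007 0.1786 0.3883]
shift mm [ -0.4  -2.5 121.8] turn -1.6 tooly 88.4 opt 0.45047514785952864 F [ 1.3 -1.1 -0.7] t 4.78 tcp [0.5007 0.1786 0.3883]
11.79296668022289 [-0.84  0.13  0.45  1.75 -0.06  1.27  1.17]
pan 7003 [0.45  0.127 0.051] [0.543 0.229 0.056] [0.493 0.178 0.054]
head 201 [0.532 0.283 0.12 ] [0.537 0.325 0.128] [0.534 0.299 0.124]
btn 700 [0.463 0.3   0.073] [0.489 0.327 0.079] [0.476 0.313 0.076]
```

View pics/w2.png

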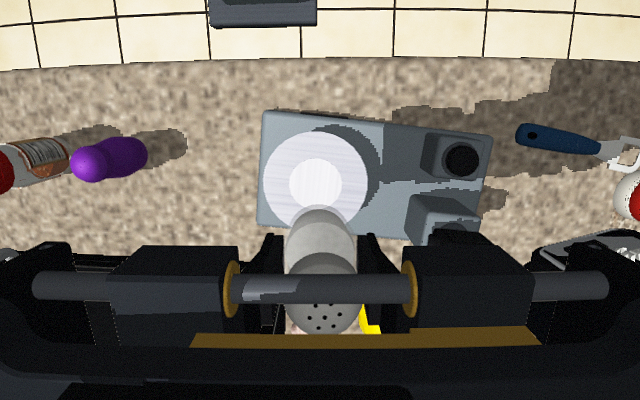

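The wrist view shows the shaker upright in the fingers at (318,260). The pan is at (315,180), the button at (460,158) and the mast housing at (445,215).

Call:
send_rows(plan=[[[-0.001,-0.001,0.04,0],[-0.001,-0.001,0.08,0],[-0.001,-0.001,0.1,0],[-0.001,-0.001,0.11,0],[-0.001,-0.001,0.115,0],[-0.001,-0.001,0.118,0],[-0.001,-0.001,0.121,0],[-0.001,-0.001,0.121,0],[-0.001,-0.001,0.121,0]]])

```text
t: 6.0
position: [0.502, 0.1751, 0.2681]
eef_rot: [0.0, 0.017, 1.0, 0.0]
ft_force: [0.2, -0.0, -0.3]
width: 0.45
grip_force: 11.8
```

Call:
send_rows(plan=[[[0,0,0,0],[0,0,0,0],[0,0,0,0],[0,0,0,0],[0,0,0,0]]], gripper=0.3)

```text
t: 6.62
position: [0.5018, 0.175, 0.2678]
eef_rot: [0.0, 0.017, 1.0, 0.0]
ft_force: [0.5, 0.8, -0.0]
width: 0.696
grip_force: 0.0
```

```bash
python3 - <<'E'
from h import *
to(.476,.3135,.30,80);print(np.round(sense()['ft_force'],2))
p,d,c=cap('scene'); cv2.imwrite('pics/s3.png',cv2.resize(p[100:260,180:360],None,fx=3,fy=3,interpolation=2)[:,:,::-1])
E
```

```text
shift mm [ 30.7 137.5 -32.2] turn 8.0 tooly 88.0 opt 0.6959473562052887 F [ 0.5  0.8 -0. ] t 6.62 tcp [0.5018 0.175  0.2678]
[ 0.51  0.77 -0.04]
```

View pics/s3.png

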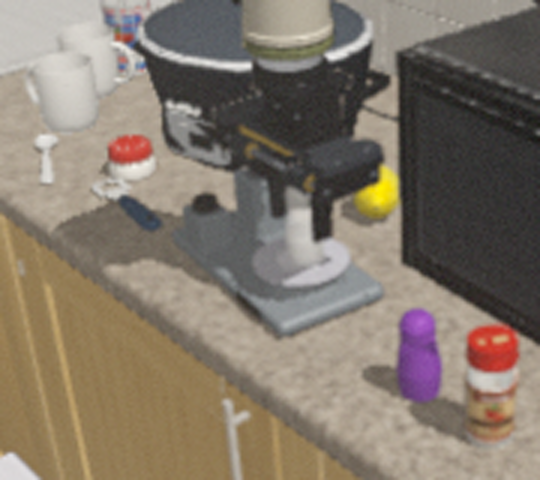

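The picture shows the shaker standing upright mid-pan between the open fingers, at (300,235) in the crop. I'll lift clear and move over the button.

Call:
send_rows(plan=[[[0,0,0,0],[0,0,0,0],[0,0,-0.015,0],[0,0,-0.04,0],[0,0,-0.08,0],[0,0,-0.12,0],[0.005,0.03,-0.125,0],[0.015,0.085,-0.125,0],[0.0295,0.138,-0.125,0],[0.0295,0.138,-0.125,0]]], gripper=0)

```text
t: 7.92
position: [0.475, 0.3186, 0.3933]
eef_rot: [-0.0, 0.014, 1.0, 0.001]
ft_force: [1.1, -1.1, -0.6]
width: 1.003
grip_force: 0.0
```

Call:
send_rows(plan=[[[0,0,0.03,0],[0,0,0.06,0],[0,0,0.08,0],[0,0,0.08,0],[0,0,0.08,0],[0,0,0.08,0]]], gripper=1, force=20)

```text
t: 8.68
position: [0.4775, 0.3139, 0.3141]
eef_rot: [0.001, 0.018, 1.0, 0.001]
ft_force: [0.5, -0.2, 0.6]
width: 0.401
grip_force: 0.0
```

```bash
python3 - <<'E'
from h import *
to(.476,.3135,.077+.182);to(.476,.3135,.068+.182)
p,d,c=cap('top'); cv2.imwrite('pics/t4.png',cv2.resize(p[140:240,150:290],None,fx=4,fy=4,interpolation=2)[:,:,::-1]);W=cloud(d,c)
p,d,c=cap('wrist'); cv2.imwrite('pics/w4.png',p[:,:,::-1])
q=W[np.all((W>[.4,.1,.12])&(W<[.6,.215,.16]),-1)];print(len(q),q.min(0),q.max(0),q.mean(0))
E
```

```text
shift mm [ 1.6 -0.6 55.1] turn 0 tooly 88.0 opt 0.40146869609247915 F [ 0.5 -0.2  0.6] t 8.68 tcp [0.4775 0.3139 0.3141]
shift mm [ 1.6 -0.6 64.1] turn 0 tooly 88.0 opt 0.40146869609247915 F [ 0.5 -0.2  0.6] t 8.68 tcp [0.4775 0.3139 0.3141]
135 [0.49132572 0.15780045 0.12032198] [0.52371892 0.19004288 0.14187758] [0.50655563 0.17270593 0.1318435 ]
```

View pics/t4.png

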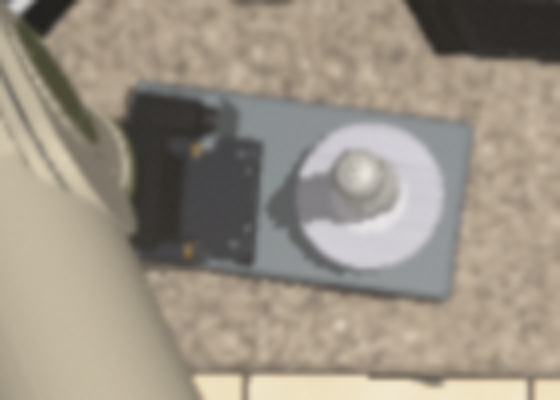

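View pics/w4.png

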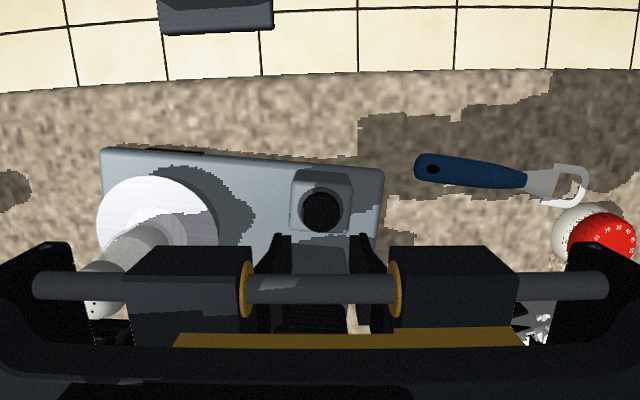

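The top view shows the shaker upright near the middle of the pan, dome at (360,172) in the crop. The wrist view shows the button at (322,210), free of obstacles. Now I'll finish closing and press.

Call:
send_rows(plan=[[[0.0015,0,0.02,0],[0.0015,0,0.04,0],[0.0015,0,0.045,0],[0.0015,0,0.045,0],[0.0015,0,0.045,0],[0.0015,0,0.05,0],[0.0015,0,0.055,0],[0.0015,0,0.058,0],[0.0015,0,0.06,0],[0.0015,0,0.062,0],[0.0015,0,0.064,0],[0.0015,0,0.064,0]]])

```text
t: 10.28
position: [0.4759, 0.314, 0.2505]
eef_rot: [0.0, 0.018, 1.0, 0.001]
ft_force: [-6.4, -3.3, 20.3]
width: 0.002
grip_force: 10.1
```

Call:
send_rows(plan=[[[0,0,-0.02,0],[0,0,-0.06,0],[0,0,-0.11,0],[0,0,-0.14,10],[-0.01,0,-0.14,20],[-0.025,0,-0.14,30],[-0.04,-0.005,-0.14,40],[-0.055,-0.01,-0.14,50],[-0.07,-0.01,-0.14,60],[-0.07,-0.01,-0.14,70],[-0.07,-0.01,-0.14,80],[-0.07,-0.01,-0.14,90]]], gripper=0.1)

```text
t: 11.78
position: [0.5451, 0.3014, 0.3882]
eef_rot: [-0.0, 0.721, 0.693, -0.001]
ft_force: [0.5, 0.1, -0.5]
width: 0.9
grip_force: 0.0
```

```bash
python3 - <<'E'
from h import *
to(.5465,.304,.30,-7);to(.5465,.304,.2735,-7)
p,d,c=cap('wrist'); cv2.imwrite('pics/w5.png',p[:,:,::-1]);W=cloud(d,c)
def bb(lo,hi,n):
    q=W[np.all((W>lo)&(W<hi),-1)]
    if len(q):print(n,len(q),q.min(0).round(3),q.max(0).round(3),np.median(q,0).round(3))
    return q
q=bb([.5,.25,.1],[.6,.36,.14],'head');bb([.45,.28,.066],[.505,.34,.085],'btn')
if len(q): print(cv2.minAreaRect(q[:,:2].astype(np.float32)*1000)); bb([.5,.25,.122],[.6,.36,.14],'headtop')
E
```

```text
shift mm [ 2.7  1.3 88.2] turn 4.7 tooly -2.3 opt 0.9002316374694943 F [ 0.5  0.1 -0.5] t 11.78 tcp [0.5451 0.3014 0.3882]
shift mm [  2.8   1.4 114.7] turn 4.7 tooly -2.3 opt 0.9002316374694943 F [ 0.5  0.1 -0.5] t 11.78 tcp [0.5451 0.3014 0.3882]
head 2071 [0.532 0.272 0.1  ] [0.56 0.33 0.13] [0.546 0.308 0.128]
btn 604 [0.461 0.298 0.066] [0.49  0.328 0.069] [0.477 0.315 0.067]
((545.6276245117188, 300.7287292480469), (56.72932815551758, 24.830337524414062), 83.02847290039062)
headtop 1758 [0.532 0.283 0.122] [0.56  0.329 0.13 ] [0.546 0.308 0.128]
```

View pics/w5.png

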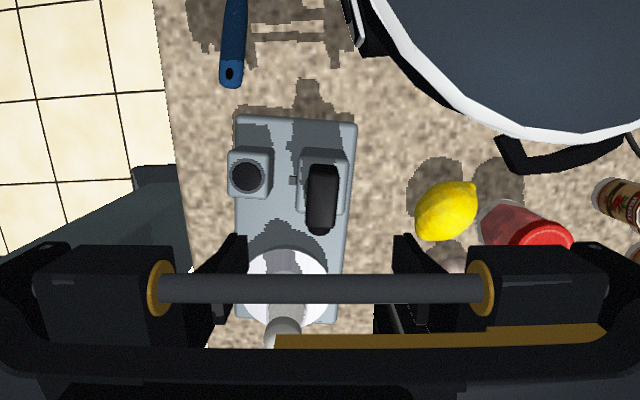

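The wrist view shows the button in at (246,177), with its top measured at 67 mm. The head is at (322,198), with its centre at (0.546, 0.3055) and yaw −7°. The shaker still stands.

Call:
send_rows(plan=[[[0.004,0.001,0.03,4.7],[0.004,0.001,0.06,4.7],[0.004,0.001,0.085,4.7],[0.004,0.001,0.1,4.7],[0.004,0.001,0.11,4.7],[0.004,0.001,0.1145,4.7],[0.004,0.001,0.1145,4.7]]], gripper=0)

```text
t: 12.7
position: [0.5465, 0.3056, 0.2746]
eef_rot: [0.0, 0.747, 0.665, 0.0]
ft_force: [-0.6, 0.1, 0.5]
width: 1.002
grip_force: 0.0
```

Call:
send_rows(plan=[[[0,0,0,0],[0,0,0,0],[0,0,0,0],[0,0,0,0],[0,0,0,0],[0,0,0,0],[0,0,0,0],[0,0,0,0],[0,0,0,0]]], gripper=1, force=45)

```text
t: 13.82
position: [0.5464, 0.3055, 0.2743]
eef_rot: [-0.0, 0.747, 0.665, 0.0]
ft_force: [0.4, -0.2, 0.1]
width: 0.274
grip_force: 45.0
```

Width 0.274 × 87 mm is 24 mm, so the head is gripped. Next I'll pull up slowly.

Call:
send_rows(plan=[[[0,0,-0.005,0],[0,0,-0.01,0],[0,0,-0.015,0],[0,0,-0.02,0],[0,0,-0.025,0],[0,0,-0.03,0],[0,0,-0.035,0],[0,0,-0.04,0],[0,0,-0.045,0],[0,0,-0.05,0],[0,0,-0.055,0],[0,0,-0.055,0]]])

```text
t: 15.32
position: [0.5464, 0.3054, 0.3294]
eef_rot: [-0.0, 0.747, 0.665, -0.0]
ft_force: [0.1, -0.5, -5.9]
width: 0.273
grip_force: 45.0
```

Call:
send_rows(plan=[[[0,0,-0.005,0],[0,0,-0.01,0],[0,0,-0.015,0],[0,0,-0.02,0],[0,0,-0.024,0],[0,0,-0.027,0],[0,0,-0.03,0],[0,0,-0.032,0],[0,0,-0.033,0],[0,0,-0.033,0]]])

```text
t: 16.58
position: [0.5464, 0.3055, 0.3622]
eef_rot: [-0.0, 0.747, 0.665, -0.0]
ft_force: [0.3, 0.5, -7.9]
width: 0.271
grip_force: 45.0
```

Call:
send_rows(plan=[[[0,0,-0.001,0],[0,0,-0.002,0],[0,0,-0.0025,0],[0,0,-0.003,0],[0,0,-0.003,0]]])

```text
t: 17.2
position: [0.5463, 0.3055, 0.3647]
eef_rot: [0.0, 0.747, 0.665, -0.0]
ft_force: [2.8, 0.4, -14.5]
width: 0.273
grip_force: 45.0
```

```bash
python3 - <<'E'
from h import *
p,d,c=cap('scene'); cv2.imwrite('pics/s6.png',cv2.resize(p[90:320,180:430],None,fx=2.4,fy=2.4,interpolation=2)[:,:,::-1])
Ws=cloud(d,c)
def bb(W,lo,hi,n):
    q=W[np.all((W>lo)&(W<hi),-1)]
    if len(q):print(n,len(q),q.min(0).round(3),q.max(0).round(3))
bb(Ws,[.45,.14,.07],[.56,.22,.16],'shaker')
p,d,c=cap('wrist');W=cloud(d,c)
q=W[np.all((W>[.535,.28,.09])&(W<[.558,.33,.23]),-1)]
print('mast col', np.histogram(q[:,2],np.arange(.09,.235,.01)))
print(sense()['ft_force'],sense()['position'])
E
```

```text
shaker 246 [0.481 0.148 0.07 ] [0.52  0.185 0.133]
mast col (array([  81,   89,   97,  175,  110,    0,    0,    0,    0,  134,  300,
        363, 3233,   46]), array([0.09, 0.1 , 0.11, 0.12, 0.13, 0.14, 0.15, 0.16, 0.17, 0.18, 0.19,
       0.2 , 0.21, 0.22, 0.23]))
[  1.43246986   1.05054617 -14.8972529 ] [0.54633449 0.30549224 0.36473262]
```

View pics/s6.png

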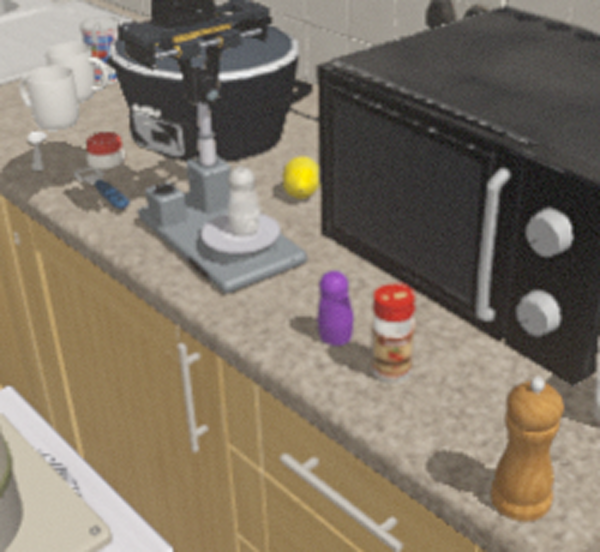

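The mast is fully extended: the head top is near 0.219 m and the force has risen against the hard stop. The shaker stands on the pan at (243,205) in the crop, the button is in, and the jar and mill haven't moved.

```bash
python3 -c "
from plant import env
print(env.hand_in())"
```

```text
the job is handed in; nothing more can be done
None
```

The job is handed in: the salt shaker stands upright in the middle of the pan, the button is fully in, and the arm is holding the mast by its head at the second stop; nothing was knocked over, and it took about 17 s of the 58 s allowed.

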